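# Refit the solid stage top on its kinematic base

### The job

Two stage tops that look alike stand on edge in the rack; one is solid and about twice as heavy as the other, which is hollow. Find the solid one by its weight, set it down on the sloped rest with its feet to the slope and let go, so that it can be taken again by its grip bar and lowered gently onto the kinematic base, its three ball feet settled fully home in cone, groove and flat. Do not drop or bang the stage tops, leave the hollow one standing in the rack as it was, and do not disturb the bottle, the jar and the black case.

Things in the scene. Friction and masses are not known exactly. Their poses are not given: they have to be found in the camera images.
- stage_p_mid (a point): one of two stage tops alike but for weight (name and slot do not tell): solid 0.63-0.77 kg, hollow 0.30-0.38 kg. Aluminium slab 120 (own x) x 110 (y) x 10 mm (z); this is the slab's centre. Starts on edge in a rack slot: own x down, own z along rack +y, own y along rack -x, leaning 4 degrees at most. The middle of the upper edge is free to grip across the 10 mm
- stage_p_bar (a point): middle of that stage top's grip bar, 36 mm from the slab centre along own +z; axes of the stage top. Dark steel bar 60 mm long (own y), 18 mm wide (x), 18 mm high (z), on two posts near its ends, 22 mm of clear height between slab and bar
- stage_p_foot (a point): centre of that stage top's single ball foot, at own (32, 0, -17) mm from the slab centre; the other two feet are at (-36, 34, -17) and (-36, -34, -17) mm. All are polished 16 mm balls on 10 mm stems on the -z face and slide easily
- stage_q_mid (a point): one of two stage tops alike but for weight (name and slot do not tell): solid 0.63-0.77 kg, hollow 0.30-0.38 kg. Aluminium slab 120 (own x) x 110 (y) x 10 mm (z); this is the slab's centre. Starts on edge in a rack slot: own x down, own z along rack +y, own y along rack -x, leaning 4 degrees at most. The middle of the upper edge is free to grip across the 10 mm
- stage_q_bar (a point): middle of that stage top's grip bar, 36 mm from the slab centre along own +z; axes of the stage top. Dark steel bar 60 mm long (own y), 18 mm wide (x), 18 mm high (z), on two posts near its ends, 22 mm of clear height between slab and bar
- stage_q_foot (a point): centre of that stage top's single ball foot, at own (32, 0, -17) mm from the slab centre; the other two feet are at (-36, 34, -17) and (-36, -34, -17) mm. All are polished 16 mm balls on 10 mm stems on the -z face and slide easily
- rack: fixed grey rack, floor 150 (own x) x 240 (y) x 12 mm, origin under its centre, z up. Slots at own y = -60 and +60 mm, each between pairs of posts at own x = -51 and +51 mm that leave 14 mm for the 10 mm slab; posts flare at the top and end 75 mm above the bench. End walls leave 2 mm at either end of the slab. The slab's lower edge stands on the floor, 12 mm up
- slot_1 (a point): slab centre of a stage top standing in the rack slot at own y = -60 mm (72 mm above the bench); axes of the rack
- slot_2 (a point): slab centre of a stage top standing in the rack slot at own y = +60 mm (72 mm above the bench); axes of the rack
- rest_mid (a point): slab centre of a stage top lying on the fixed grey sloped rest, 150 mm above the bench; axes of the rest (z up, not tilted). The slope falls at 45 degrees towards own +y and faces up and to +y. A stage top lies there with own z along the slope's normal, own x down-slope, own y along the rest's -x, lower edge on the lip
- rest_lip (a point): middle of the stop face of the rest's lip, 60 mm down-slope of rest_mid; same axes. The lip is square to the slope and rises 8 mm above the slab's mid-plane. The feet lie on two sloped strips 30 mm wide, centred 34 mm to either side (own x), and a low cross strip, faces 25 mm behind the slab's mid-plane. Between the strips the upper part is open for a finger
- rest: the sloped rest itself, fixed: grey frame on a foot 130 (own x) x 150 (y) mm, about 170 mm high, origin on the bench 150 mm below rest_mid
- base: fixed kinematic base: plain aluminium slab 130 (own x) x 120 (y) x 10 mm, origin under its centre, z up. Steel seats, 24 mm high rims: cone (45 degree walls, mouth 24 mm) at own (32, 0) mm for the single foot; V groove (45 degrees) at (-36, 34) mm aimed at the cone; flat round pad at (-36, -34) mm, 15 mm high. Cone and groove catch a ball up to about 6 mm off
- home (a point): slab centre of a fully seated stage top, 40 mm above the bench; axes of the base. Seated, the stage top's own axes are those of the base, bar up
- amber: bystander: amber glass bottle with black cap, 68 mm wide, 150 mm high, origin under its centre
- jar: bystander: white plastic jar, 80 mm wide, 100 mm high, origin under its centre
- case: bystander: flat black plastic case 70 x 100 x 35 mm, origin under its centre

How it is judged:
By the outcome, as a careful person would: the job done as asked, in the order asked, and still so for the second after the job is handed in, with the robot touching nothing.
It also fails if it takes over 72 s, if anything falls off the work surface, if the arm or the gripper's body presses on something with over 40 N, if the wrist force passes 120 N, or if a joint passes its speed limit or range.

### The arm

A 6-joint arm with a two-finger parallel gripper is mounted at the origin on the work surface. World frame = base frame: x ahead of the robot, y to its left, z up, the work surface at z = 0. Lengths are in mm, angles in rad, forces in N, time in s.
With the tool pointing down it reaches from about 275 to 750 mm from the base axis. Payload 10.2 kg.
Tool frame: the origin (TCP) lies on the centre line of the jaws, within the pads' length; the fingertips stand 17 mm ahead of it and the grasp point (between the pads) lies 2 mm behind it; z points along the fingers, y is the line along which they close (so a half turn about z gives the same grasp; the last joint's range is limited). The gripper opens to 85 mm and grips with 20 to 120 N. Pads are 22 mm wide; open, the fingers measure 114 mm over their backs; the gripper's body (76 mm by 85 mm) begins 54 mm behind the grasp point. The pads swing forward as they close: fully open they stand 13 mm farther back than shut.
Start: joints at [-1.533, 0.313, 1.498, -0, 1.331, -0.223], TCP at [135.36, -507.256, 248.294] pointing down, gripper open.
Joint ranges: [-2.94, 2.94], [-0.97, 2.17], [0.19, 2.56], [-1.23, 4.37], [0.02, 3.11], [-2.88, 2.88]. Speed limits (rad/s): [2.39, 2.39, 3.01, 3.14, 3.14, 3.14].

### API

Orientations are given as a unit quaternion [w, x, y, z].
In Python, from rig import ctrl gives the robot as it stands. The module is installed in compiled form; this text tells all that it offers.
- The arm moves only by the shell command python3 -m jog 'ROWS' [FORCE]. ROWS is JSON, a list of rows, each an object with "delta_pos": the shift along the world's x, y, z in mm, a list of three; "angular": the turn, a rotation vector about the world's x, y, z in rad, a list of three; "fingers": the opening, from 0 (shut) to 1 (fully open). In form: [{"delta_pos": [tx, ty, tz], "angular": [rx, ry, rz], "fingers": fingers}, ...]. A call has 1 to 10 rows; each row is the pose to reach, as a shift and turn from the pose commanded when the call began; what a row does not reach only later rows make up. A row lasts 1/8 s, in which the tool goes at most 62.5 mm and 10.7 degrees, less where a joint would pass 70% of its speed; a pose out of reach is approached as far as the arm can. A call with a gripper value outside its range is refused whole. The fingers move at their own pace and stop on an object; FORCE is the grip in N (left out, the last holds). Time passes only in rows, so rows that repeat a pose let the fingers close. It gives the time, the measured TCP pose, the force, the opening and the grip force at its end, in the units of the state.
- ctrl.sense(): the state, without advancing time (a new reading comes with each control period).
- ctrl.capture(name): name is "scene" or "top" or "wrist"; returns a dict with "pixels" (384x512x3 uint8, blue, green, red), "fx", "fy", "cx", "cy" (pixels), "dist" ([k1, k2, p1, p2, k3] as OpenCV has them; the pictures are not rectified), "R" (3x3) and "t" (3): a world point X has camera coordinates R X + t. Camera axes: x right, y down, z forward; pixel columns grow to the right and rows downward; lengths in mm; the calibration is good to about 2 mm. A picture is of the moment at which its call begins. There is no depth.
- ctrl.finish_job(): hands the job in; it is judged then, once.
The state is a dict: "time_s": time; "joints": joint angles; "dq": joint speeds; "tau": joint torques, N m; "eef_pos": TCP position; "ee_rot": TCP orientation; "force": force on the tool from outside, world axes, zero at the start; "wrist_torque": the same for the moment, N m; "grip_width": opening from 0.0 (shut) to 1.0 (fully open); "grip_force": force on a finger pad.
Only numpy, scipy, OpenCV 4.12 (cv2) and the standard library are available. Lean on these libraries where they do the work, as an engineer would, in place of code of your own. Each camera call takes 0.05 s, during which the arm holds its last target. There are 200 camera calls.

## Working session

There is one attempt and no reset: what is moved stays moved. The work goes in short steps, Python scripts to look and compute and a shell command to move; the robot and the scene stay as the last step left them, time stands still between calls to the robot, and variables do not carry over. Pictures are saved under pics/ and viewed, at most 10 in all, crops included, and the job is handed in when it is done.

```bash
mkdir -p pics; cat > h.py <<'E'
import numpy as np, cv2
from rig import ctrl
from scipy.spatial.transform import Rotation as Ro
def cap(n,f=None):
    c=ctrl.capture(n); c['R']=np.array(c['R']);c['t']=np.array(c['t']).ravel()
    c['K']=np.array([[c['fx'],0,c['cx']],[0,c['fy'],c['cy']],[0,0,1]]);c['d']=np.array(c['dist'])
    if f: cv2.imwrite('pics/'+f+'.png',c['pixels'])
    return c
def ray(c,uv):
    p=cv2.undistortPoints(np.array(uv,float).reshape(-1,1,2),c['K'],c['d']).reshape(-1,2)
    d=np.c_[p,np.ones(len(p))]@c['R']; return -c['R'].T@c['t'],d
def onz(c,uv,z):
    o,d=ray(c,uv); return o+d*((z-o[2])/d[:,2])[:,None]
def tri(c1,u1,c2,u2):
    o1,d1=ray(c1,u1);o2,d2=ray(c2,u2);out=[]
    for a,b in zip(d1,d2):
        s=np.linalg.lstsq(np.c_[a,-b],o2-o1,rcond=None)[0]
        p,q=o1+a*s[0],o2+b*s[1]; out.append(np.r_[(p+q)/2,np.linalg.norm(p-q)])
    return np.array(out)
def proj(c,X):
    return cv2.projectPoints(np.array(X,float).reshape(-1,1,3),cv2.Rodrigues(c['R'])[0],c['t'],c['K'],c['d'])[0].reshape(-1,2)
E
python3 - <<'E'
from h import *
np.set_printoptions(precision=3,suppress=True)
a=cap('scene');b=cap('top');c=cap('wrist','w0')
for n,x in (('scene',a),('top',b)):
    print(n,(-x['R'].T@x['t']).round(),x['fx'],x['d'])
    cv2.imwrite(f'pics/{n}0.png',cv2.resize(x['pixels'],(800,600),interpolation=cv2.INTER_CUBIC))
    np.save(n+'0.npy',x,allow_pickle=True)
print(ctrl.sense())
E
```

```text
scene [1218.  319.  835.] 361.0328378324339 [-0.038  0.     0.     0.     0.   ]
top [ 514.   16. 1093.] 359.107413622932 [-0.117  0.     0.     0.     0.   ]
{'time_s': 0.15, 'joints': array([-1.533,  0.313,  1.498,  0.   ,  1.331, -0.223]), 'dq': array([ 0.001, -0.004, -0.002,  0.   , -0.   , -0.   ]), 'tau': array([  0.001, -41.237, -25.98 ,  -0.   ,   0.003,  -0.   ]), 'eef_pos': array([ 135.341, -507.082,  247.848]), 'ee_rot': array([-0.   ,  0.992,  0.13 ,  0.   ]), 'force': array([0.327, 0.185, 0.356]), 'wrist_torque': array([0.017, 0.03 , 0.026]), 'grip_force': 0.0, 'grip_width': 1.002097703459894}
```

View pics/scene0.png

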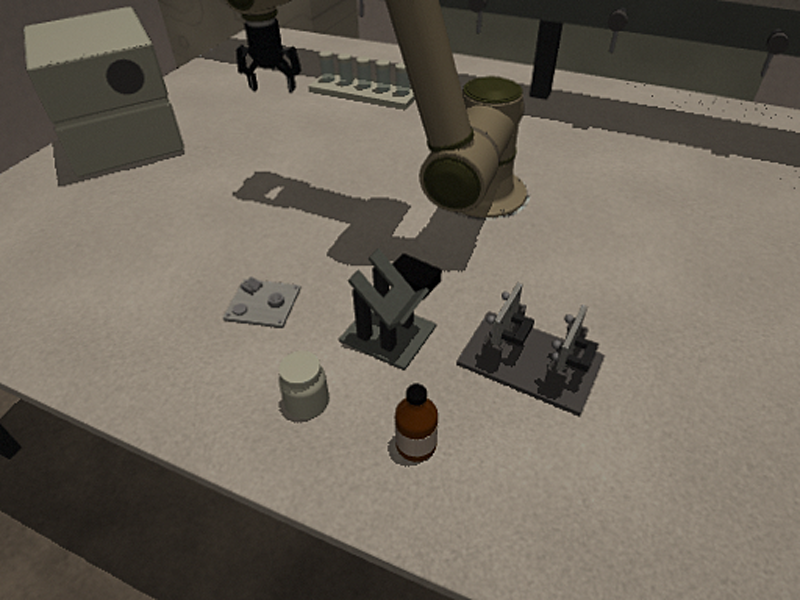

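View pics/top0.png

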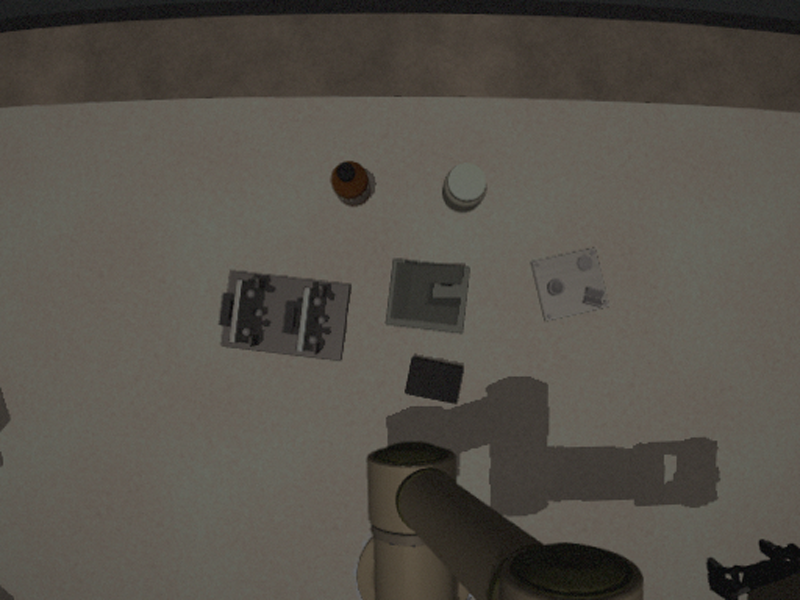

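The top view (800x600 scale) shows the rack at about (285,315), the rest at (428,295), the base at (568,285) and the case at (435,378). The bottle and jar are above them. In the rack, both bars point to image left (world +y). Next I'll take enlarged crops.

```bash
python3 - <<'E'
from h import *
b=np.load('top0.npy',allow_pickle=True).item()['pixels'];a=np.load('scene0.npy',allow_pickle=True).item()['pixels']
g=lambda im:np.clip(im.astype(float)*1.8,0,255).astype('u1')
# top crop: x 135..395 y 150..240
cv2.imwrite('pics/tc.png',cv2.resize(g(b[150:265,135:395]),None,fx=3,fy=3,interpolation=cv2.INTER_CUBIC))
cv2.imwrite('pics/sc.png',cv2.resize(g(a[155:270,135:395]),None,fx=3,fy=3,interpolation=cv2.INTER_CUBIC))
E
```

```text
(no output)
```

View pics/tc.png

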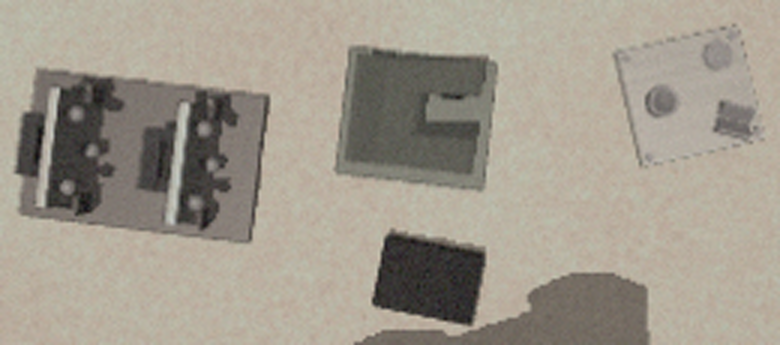

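View pics/sc.png

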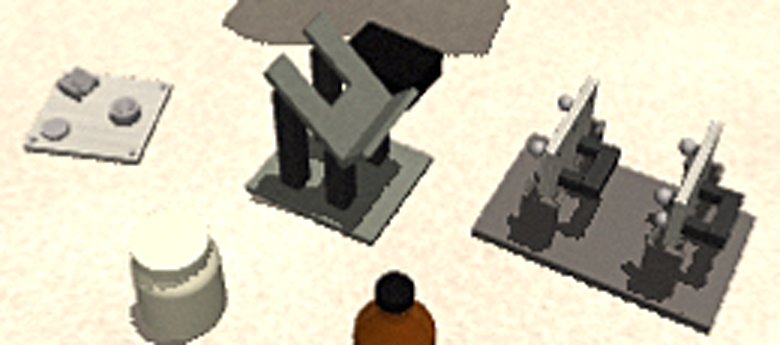

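The crops show the rest's open end facing image right, so the slope falls towards world +y, and on the base the cone is to the left (own x is about +y). From rack to rest is therefore a +45° turn about x, and the same again from rest to base. Now for numbers.

```bash
python3 - <<'E'
from h import *
np.set_printoptions(precision=1,suppress=True)
a=np.load('scene0.npy',allow_pickle=True).item();b=np.load('top0.npy',allow_pickle=True).item()
T=lambda p:(np.array(p,float)+.5)/3-.5+[135,150]
S=lambda p:(np.array(p,float)+.5)/3-.5+[135,155]
# slab top edges by brightness in the top view
im=b['pixels'].astype(float).mean(2)
up=cv2.resize(im[165:235,138:205].astype('f4'),None,fx=4,fy=4,interpolation=cv2.INTER_CUBIC)
n,l,st,ce=cv2.connectedComponentsWithStats((up>np.percentile(up,94)).astype('u1'))
for i in range(1,n):
    if st[i,4]<300: continue
    ys,xs=np.where(l==i); r=cv2.minAreaRect(np.c_[xs,ys].astype('f4'))
    if min(r[1])*3>max(r[1]): continue
    bx=cv2.boxPoints(r); bx=(bx+.5)/4-.5+[138,165]
    P=onz(b,bx,132); print('slab',P.mean(0),np.linalg.norm(P[0]-P[1]),np.linalg.norm(P[1]-P[2]),'\n',P)
def fr(n,pts,z):
    P=onz(b,T(pts),z); print(n,'mid',P.mean(0),'sides',[round(np.linalg.norm(P[i]-P[i-1]),1) for i in range(4)])
    for i in range(4): 
        d=P[i]-P[i-1]; print('  ang',round(np.degrees(np.arctan2(d[1],d[0])),1))
fr('rack',[(37,69),(20,214),(250,242),(269,94)],12)
fr('rest',[(348,45),(335,173),(485,190),(497,62)],8)
fr('base',[(613,52),(641,167),(763,138),(738,26)],10)
fr('case',[(390,232),(373,305),(474,324),(485,246)],35)
print('cone',onz(b,T([(661,99),(718,54),(735,119)]),24))
# triangulated: rest lip tips/ prongs
print('scene base on z10',onz(a,S([(25,148),(137,162),(173,84),(67,69)]),10))
print('scene rack z12',onz(a,S([(473,233),(708,330),(756,217),(535,135)]),12))
print('scene rest foot z8',onz(a,S([(247,187),(374,242),(434,158)]),8))
E
```

```text
slab [521.8 316.2 132. ] 89.02129326368073 6.285716296727249 
 [[477.9 324.1 132. ]
 [566.4 314.6 132. ]
 [565.7 308.3 132. ]
 [477.2 317.9 132. ]]
slab [506.7 197.1 132. ] 94.77276952111279 6.287042995105896 
 [[459.9 205.  132. ]
 [554.2 195.5 132. ]
 [553.5 189.2 132. ]
 [459.2 198.7 132. ]]
rack mid [507.  255.8  12. ] sides [np.float64(240.2), np.float64(148.9), np.float64(237.6), np.float64(149.9)]
  ang 84.6
  ang 174.6
  ang -95.7
  ang -6.4
rest mid [548.4 -20.1   8. ] sides [np.float64(151.6), np.float64(129.9), np.float64(151.8), np.float64(129.6)]
  ang 84.2
  ang 175.0
  ang -95.7
  ang -4.9
base mid [ 573.7 -296.7   10. ] sides [np.float64(132.3), np.float64(119.4), np.float64(129.5), np.float64(116.7)]
  ang 102.5
  ang -166.1
  ang -76.4
  ang 12.6
case mid [391.6 -35.   35. ] sides [np.float64(94.0), np.float64(73.4), np.float64(100.6), np.float64(77.1)]
  ang 82.3
  ang 167.6
  ang -99.9
  ang -7.3
cone [[ 569.1 -264.    24. ]
 [ 615.1 -322.2   24. ]
 [ 550.  -339.4   24. ]]
scene base on z10 [[ 651.3 -339.3   10. ]
 [ 621.5 -218.4   10. ]
 [ 504.3 -245.4   10. ]
 [ 530.1 -370.3   10. ]]
scene rack z12 [[574.4 135.   12. ]
 [596.6 367.   12. ]
 [446.6 383.9  12. ]
 [424.2 150.1  12. ]]
scene rest foot z8 [[605.3 -97.3   8. ]
 [619.4  49.8   8. ]
 [493.3  62.9   8. ]]
```

```bash
python3 -m jog '[{"delta_pos":[400,212,80],"angular":[0,0,-0.358],"fingers":1},{"delta_pos":[400,212,80],"angular":[0,0,-0.358],"fingers":1},{"delta_pos":[400,212,80],"angular":[0,0,-0.358],"fingers":1},{"delta_pos":[400,212,80],"angular":[0,0,-0.358],"fingers":1},{"delta_pos":[400,212,80],"angular":[0,0,-0.358],"fingers":1},{"delta_pos":[400,212,80],"angular":[0,0,-0.358],"fingers":0.5},{"delta_pos":[400,212,80],"angular":[0,0,-0.358],"fingers":0.5},{"delta_pos":[400,212,80],"angular":[0,0,-0.358],"fingers":0.5},{"delta_pos":[400,212,80],"angular":[0,0,-0.358],"fingers":0.5},{"delta_pos":[400,212,80],"angular":[0,0,-0.358],"fingers":0.5}]'
python3 - <<'E'
from h import *
c=cap('wrist','w1'); np.save('w1.npy',c,allow_pickle=True)
print((-c['R'].T@c['t']).round(1),c['R'].round(3),c['fx'],c['d'])
print(proj(c,[[575,-295,10],[549,-18,150]]), ctrl.sense()['joints'])
E
```

```text
time_s: 1.4
eef_pos: [534.8, -295.6, 327.8]
ee_rot: [-0.0, 0.999, -0.049, -0.0]
force: [-0.1, 0.2, 0.1]
grip_width: 0.5
grip_force: 0.0
[ 609.6 -303.7  452.7] [[-0.097 -0.995  0.001]
 [-0.951  0.093  0.294]
 [-0.293  0.027 -0.956]] 278.8969282149724 [-0.02336515  0.          0.          0.          0.        ]
[[250.79229246 131.51508567]
 [ 12.10907509 189.43874821]] [-6.96903511e-01  4.76642478e-01  1.05896699e+00 -2.05123702e-04
  1.60678638e+00  9.72123402e-01]
```

View pics/w1.png

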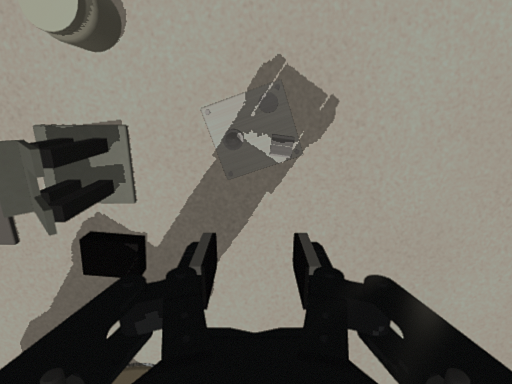

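The base shows up in the arm's shadow at (250,131), with its corners at about (201,107), (280,82), (300,157) and (229,180). The prediction agrees. The cone is at (233,138), the flat at (268,101) and the groove at (284,145).

```bash
python3 -m jog '[{"delta_pos":[20,290,40],"angular":[0,0,0],"fingers":0.5},{"delta_pos":[20,290,40],"angular":[0,0,0],"fingers":0.5},{"delta_pos":[20,290,40],"angular":[0,0,0],"fingers":0.5},{"delta_pos":[20,290,40],"angular":[0,0,0],"fingers":0.5},{"delta_pos":[20,290,40],"angular":[0,0,0],"fingers":0.5},{"delta_pos":[20,290,40],"angular":[0,0,0],"fingers":0.5},{"delta_pos":[20,290,40],"angular":[0,0,0],"fingers":0.5}]'
python3 - <<'E'
from h import *
np.set_printoptions(precision=1,suppress=True)
w=np.load('w1.npy',allow_pickle=True).item()
P=onz(w,[(201,107),(280,82),(300,157),(229,180)],10);print('base',P.mean(0),P)
print(onz(w,[(233,138),(268,101),(284,145)],24))
c=cap('wrist'); np.save('w2.npy',c,allow_pickle=True)
cv2.imwrite('pics/w2.png',np.clip(c['pixels']*1.5,0,255).astype('u1'))
print((-c['R'].T@c['t']).round(1));print(proj(c,[[549,-18,150],[553,24,107]]))
E
```

```text
time_s: 2.33
eef_pos: [555.1, -6.5, 368.1]
ee_rot: [0.0, 0.999, -0.049, -0.0]
force: [-0.2, 0.3, -0.2]
grip_width: 0.502
grip_force: 0.0
base [ 572.6 -297.4   10. ] [[ 618.9 -223.4   10. ]
 [ 642.6 -345.4   10. ]
 [ 527.6 -369.2   10. ]
 [ 501.1 -251.6   10. ]]
[[ 569.1 -267.4   24. ]
 [ 617.3 -324.8   24. ]
 [ 551.1 -343.7   24. ]]
[629.8 -14.5 493. ]
[[263.1 174.3]
 [232.1 167.5]]
```

View pics/w2.png

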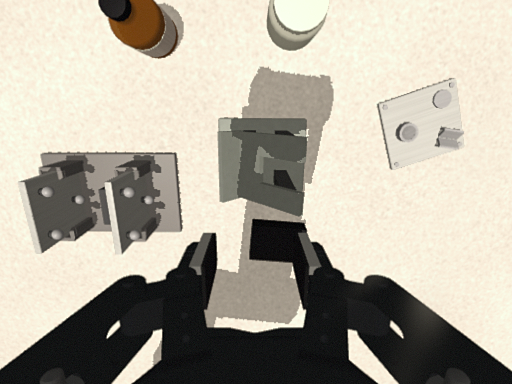

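```bash
python3 - <<'E'
from h import *
np.set_printoptions(precision=1,suppress=True)
c=np.load('w2.npy',allow_pickle=True).item()
im=np.clip(c['pixels']*2.0,0,255).astype('u1')
f=lambda y,x,h,w,s:cv2.resize(im[y:y+h,x:x+w],None,fx=s,fy=s,interpolation=cv2.INTER_CUBIC)
A=f(110,210,110,110,5);B=f(140,10,115,130,2)
B=f(140,15,115,110,5)[:550]
cv2.imwrite('pics/z1.png',cv2.resize(np.hstack([A,B[:550,:240]]),None,fx=1,fy=1))
P=onz(c,[(378,103),(454,79),(463,144),(391,168)],10);print('base',P.mean(0),P)
print(onz(c,[(407,131),(442,98),(450,138)],24))
print('slab',onz(c,[(106,184),(118,250),(21,184),(38,250)],132))
print('rack',onz(c,[(41,153),(177,152),(181,231)],12))
E
```

```text
base [ 576.1 -295.7   10. ] [[ 618.2 -220.2   10. ]
 [ 644.7 -344.6   10. ]
 [ 536.  -371.5   10. ]
 [ 505.3 -246.4   10. ]]
[[ 569.4 -263.9   24. ]
 [ 616.9 -318.1   24. ]
 [ 551.  -337.7   24. ]]
slab [[552.5 193.5 132. ]
 [453.6 201.5 132. ]
 [564.3 310.5 132. ]
 [464.6 320.  132. ]]
rack [[593.4 363.4  12. ]
 [570.6 125.1  12. ]
 [422.9 144.3  12. ]]
```

View pics/z1.png

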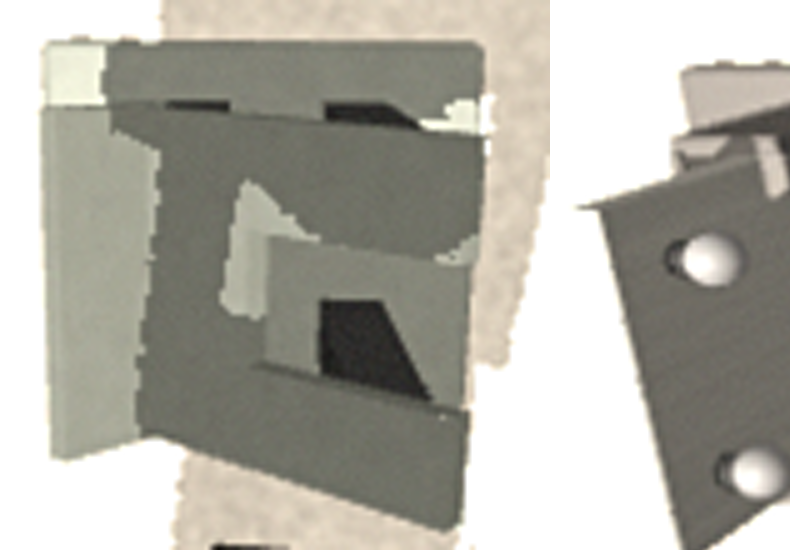

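The zoom shows the rest's strips ending at the right, at about crop (487,133), (475,262), (470,410) and (465,528), with the lip's edge at the left from (42,105) to (58,460). I'll cast these points to check where rest_mid is.

```bash
python3 - <<'E'
from h import *
np.set_printoptions(precision=1,suppress=True)
c=np.load('w2.npy',allow_pickle=True).item();b=np.load('top0.npy',allow_pickle=True).item();a=np.load('scene0.npy',allow_pickle=True).item()
W=lambda p:(np.array(p,float)+.5)/5-.5+[210,110]
T=lambda p:(np.array(p,float)+.5)/3-.5+[135,150]
S=lambda p:(np.array(p,float)+.5)/3-.5+[135,155]
print('foot z8',onz(c,W([(44,42),(485,42)]),8))
for z in (160,165,170,175):
    P=onz(c,W([(487,133),(475,262),(470,410),(465,528)]),z);print(z,P[:,:2].ravel(),P.mean(0),np.linalg.norm(P[0]-P[3]),np.linalg.norm(P[1]-P[2]))
o=np.array([549,-18.5]);th=np.radians(-5.3);R=np.array([[np.cos(th),-np.sin(th)],[np.sin(th),np.cos(th)]])
loc=lambda X:np.c_[(X[:,:2]-o)@R,X[:,2]]
P=onz(c,W([(487,133),(475,262),(470,410),(465,528)]),170);print('prongs in rest frame',loc(P))
print('lip outer',[loc(onz(c,W([(42,105),(58,460)]),z)).tolist() for z in (108,113)])
# triangulate prong ends / lip tip from wrist+scene: scene prong tips and lip corners
print('scene lip ends at z', [loc(onz(a,S([(415,92),(345,165)]),z)).round(1).tolist() for z in(108,113)])
print('scene prong tops',[loc(onz(a,S([(265,72),(283,57),(304,27),(322,13)]),z)).round(1).tolist() for z in(165,170)])
E
```

```text
foot z8 [[ 619.7   46.6    8. ]
 [ 605.2 -101.1    8. ]]
160 [592.1 -73.5 561.6 -69.2 524.4 -66.3 493.  -63.5] [542.8 -68.1 160. ] 99.65218184414307 37.359168182256894
165 [592.7 -72.6 562.7 -68.4 526.  -65.5 495.  -62.8] [544.1 -67.3 165. ] 98.15582595682817 36.79819088883307
170 [593.2 -71.7 563.7 -67.6 527.6 -64.7 497.1 -62. ] [545.4 -66.5 170. ] 96.65947006951319 36.23721359540914
175 [593.8 -70.9 564.7 -66.8 529.1 -63.9 499.1 -61.3] [546.7 -65.7 175. ] 95.16311418219829 35.67623630198542
prongs in rest frame [[ 49.  -48.9 170. ]
 [ 19.2 -47.5 170. ]
 [-17.1 -48.  170. ]
 [-47.7 -48.2 170. ]]
lip outer [[[51.162857390299706, 60.268374666237, 108.0], [-50.16275730087024, 60.04356172034921, 108.0]], [[51.538731466040026, 59.6338368817213, 113.0], [-48.47090767039862, 59.411943714233836, 113.0]]]
scene lip ends at z [[[-48.0, 59.4, 108.0], [67.5, 47.5, 108.0]], [[-43.4, 61.7, 113.0], [71.4, 49.9, 113.0]]]
scene prong tops [[[46.9, -47.1, 165.0], [21.7, -43.5, 165.0], [-24.3, -48.8, 165.0], [-50.4, -44.3, 165.0]], [[51.3, -43.7, 170.0], [26.2, -40.2, 170.0], [-19.3, -45.4, 170.0], [-45.3, -41.0, 170.0]]]
```

```bash
python3 -m jog '[{"delta_pos":[-51.4,203,-128],"angular":[0,0,0],"fingers":0.4},{"delta_pos":[-51.4,203,-128],"angular":[0,0,0],"fingers":0.4},{"delta_pos":[-51.4,203,-128],"angular":[0,0,0],"fingers":0.4},{"delta_pos":[-51.4,203,-128],"angular":[0,0,0],"fingers":0.4},{"delta_pos":[-51.4,203,-128],"angular":[0,0,0],"fingers":0.4},{"delta_pos":[-51.4,203,-128],"angular":[0,0,0],"fingers":0.4},{"delta_pos":[-51.4,203,-128],"angular":[0,0,0],"fingers":0.4}]' 40
python3 - <<'E'
from h import *
np.set_printoptions(precision=1,suppress=True)
c=cap('wrist'); np.save('w3.npy',c,allow_pickle=True)
cv2.imwrite('pics/w3.png',np.clip(c['pixels']*1.6,0,255).astype('u1'))
print(proj(c,[[504,197.7,132],[558.5,192.7,132],[449.5,202.7,132]]),ctrl.sense()['eef_pos'])
E
```

```text
time_s: 3.25
eef_pos: [504.8, 196.3, 241.1]
ee_rot: [-0.0, 0.999, -0.05, 0.001]
force: [0.4, 0.2, 0.3]
grip_width: 0.397
grip_force: 0.0
[[251.8 198.4]
 [251.1 135.3]
 [252.5 253.7]] [504.7 196.4 241. ]
```

View pics/w3.png

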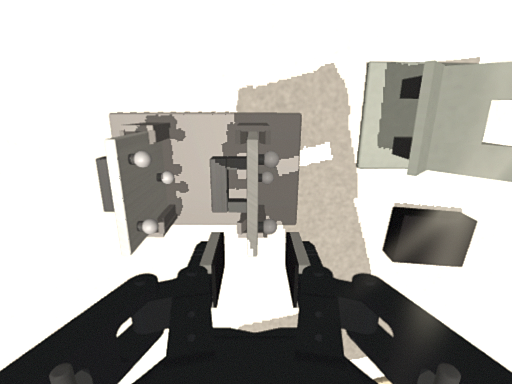

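The wrist view shows the slot-1 slab's upper edge running from (252,130) to (253,255), as predicted and centred between the jaws. I'll go down and grip.

```bash
python3 -m jog '[{"delta_pos":[-0.5,0.5,-40],"angular":[0,0,0],"fingers":0.4},{"delta_pos":[-0.5,0.5,-75],"angular":[0,0,0],"fingers":0.4},{"delta_pos":[-0.5,0.5,-105],"angular":[0,0,0],"fingers":0.4},{"delta_pos":[-0.5,0.5,-125],"angular":[0,0,0],"fingers":0.4},{"delta_pos":[-0.5,0.5,-125],"angular":[0,0,0],"fingers":0.25},{"delta_pos":[-0.5,0.5,-125],"angular":[0,0,0],"fingers":0.18},{"delta_pos":[-0.5,0.5,-125],"angular":[0,0,0],"fingers":0.1},{"delta_pos":[-0.5,0.5,-125],"angular":[0,0,0],"fingers":0.0},{"delta_pos":[-0.5,0.5,-125],"angular":[0,0,0],"fingers":0.0},{"delta_pos":[-0.5,0.5,-125],"angular":[0,0,0],"fingers":0.0}]' 60
```

```text
time_s: 4.55
eef_pos: [504.3, 198.3, 116.6]
ee_rot: [-0.0, 0.999, -0.049, 0.001]
force: [0.3, -0.2, 6.2]
grip_width: 0.104
grip_force: 59.1
```

```bash
python3 -m jog '[{"delta_pos":[0,0,1],"angular":[0,0,0],"fingers":0},{"delta_pos":[0,0,3],"angular":[0,0,0],"fingers":0},{"delta_pos":[0,0,6],"angular":[0,0,0],"fingers":0},{"delta_pos":[0,0,9],"angular":[0,0,0],"fingers":0},{"delta_pos":[0,0,10],"angular":[0,0,0],"fingers":0},{"delta_pos":[0,0,10],"angular":[0,0,0],"fingers":0},{"delta_pos":[0,0,10],"angular":[0,0,0],"fingers":0},{"delta_pos":[0,0,10],"angular":[0,0,0],"fingers":0}]'; python3 -c "
from rig import ctrl
s=ctrl.sense();print(s['force'],s['wrist_torque'],s['joints'])"
```

```text
time_s: 5.55
eef_pos: [503.4, 198.2, 125.2]
ee_rot: [0.0, 0.999, -0.049, -0.0]
force: [1.2, 1.0, -3.1]
grip_width: 0.106
grip_force: 58.3
[ 1.21369475  1.04651376 -3.14494396] [ 0.03462188 -0.02799738  0.03544579] [1.58491104e-01 4.74671273e-01 1.60632149e+00 2.03344077e-05
 1.06072547e+00 1.82645891e+00]
```

About 3.4 N, so slot 1 holds the hollow one. I'll put it back gently and weigh the other to confirm.

```bash
python3 -m jog '[{"delta_pos":[0,0,-3],"angular":[0,0,0],"fingers":0},{"delta_pos":[0,0,-6],"angular":[0,0,0],"fingers":0},{"delta_pos":[0,0,-8],"angular":[0,0,0],"fingers":0},{"delta_pos":[0,0,-9],"angular":[0,0,0],"fingers":0},{"delta_pos":[0,0,-9.7],"angular":[0,0,0],"fingers":0},{"delta_pos":[0,0,-9.7],"angular":[0,0,0],"fingers":0}]' 
python3 -m jog '[{"delta_pos":[0,0,0],"angular":[0,0,0],"fingers":0.2},{"delta_pos":[0,0,0],"angular":[0,0,0],"fingers":0.3},{"delta_pos":[0,0,0],"angular":[0,0,0],"fingers":0.4},{"delta_pos":[0,0,0],"angular":[0,0,0],"fingers":0.4},{"delta_pos":[0,0,30],"angular":[0,0,0],"fingers":0.4},{"delta_pos":[0,0,80],"angular":[0,0,0],"fingers":0.4},{"delta_pos":[0,0,110],"angular":[0,0,0],"fingers":0.4},{"delta_pos":[0,0,120],"angular":[0,0,0],"fingers":0.4},{"delta_pos":[0,0,120],"angular":[0,0,0],"fingers":0.4}]'
python3 - <<'E'
from h import *
c=cap('wrist'); np.save('w4.npy',c,allow_pickle=True)
p=np.clip(c['pixels']*1.6,0,255).astype('u1');q=np.clip(np.load('w3.npy',allow_pickle=True).item()['pixels']*1.6,0,255).astype('u1')
cv2.imwrite('pics/w4.png',np.hstack([q[90:290,80:320],p[90:290,80:320]]))
print(proj(c,[[504,197.7,132],[514.5,316.5,132]]))
E
```

```text
time_s: 6.3
eef_pos: [503.4, 198.4, 116.7]
ee_rot: [-0.0, 0.999, -0.048, 0.0]
force: [-6.2, -0.2, 8.2]
grip_width: 0.106
grip_force: 60.0
time_s: 7.42
eef_pos: [503.4, 198.2, 235.1]
ee_rot: [0.0, 0.999, -0.049, -0.0]
force: [0.8, -0.4, 0.8]
grip_width: 0.397
grip_force: 0.0
[[253.81533213 198.4885239 ]
 [115.97403758 199.70890462]]
```

View pics/w4.png

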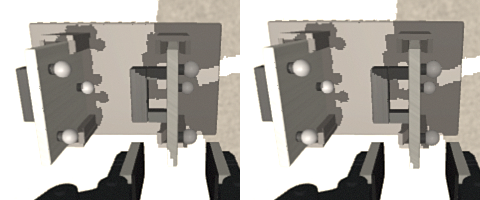

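Side by side, the hollow top stands as it did before. On to slot 2.

```bash
python3 -m jog '[{"delta_pos":[11,118,0],"angular":[0,0,0],"fingers":0.4},{"delta_pos":[11,118,0],"angular":[0,0,0],"fingers":0.4},{"delta_pos":[11,118,0],"angular":[0,0,0],"fingers":0.4},{"delta_pos":[11,118,0],"angular":[0,0,0],"fingers":0.4},{"delta_pos":[11,118,-40],"angular":[0,0,0],"fingers":0.4},{"delta_pos":[11,118,-75],"angular":[0,0,0],"fingers":0.4},{"delta_pos":[11,118,-105],"angular":[0,0,0],"fingers":0.4},{"delta_pos":[11,118,-119],"angular":[0,0,0],"fingers":0.4},{"delta_pos":[11,118,-119],"angular":[0,0,0],"fingers":0.4}]'
python3 -m jog '[{"delta_pos":[0,0,0],"angular":[0,0,0],"fingers":0.25},{"delta_pos":[0,0,0],"angular":[0,0,0],"fingers":0.18},{"delta_pos":[0,0,0],"angular":[0,0,0],"fingers":0.1},{"delta_pos":[0,0,0],"angular":[0,0,0],"fingers":0},{"delta_pos":[0,0,0],"angular":[0,0,0],"fingers":0},{"delta_pos":[0,0,0],"angular":[0,0,0],"fingers":0}]' 80
python3 -m jog '[{"delta_pos":[0,0,1],"angular":[0,0,0],"fingers":0},{"delta_pos":[0,0,3],"angular":[0,0,0],"fingers":0},{"delta_pos":[0,0,6],"angular":[0,0,0],"fingers":0},{"delta_pos":[0,0,9],"angular":[0,0,0],"fingers":0},{"delta_pos":[0,0,10],"angular":[0,0,0],"fingers":0},{"delta_pos":[0,0,10],"angular":[0,0,0],"fingers":0},{"delta_pos":[0,0,10],"angular":[0,0,0],"fingers":0}]'
```

```text
time_s: 8.6
eef_pos: [514.5, 315.5, 116.3]
ee_rot: [0.0, 0.999, -0.049, -0.001]
force: [-0.2, 0.0, 0.7]
grip_width: 0.401
grip_force: 0.0
time_s: 9.35
eef_pos: [514.9, 316.4, 117.6]
ee_rot: [-0.0, 0.999, -0.049, 0.001]
force: [-1.0, 0.0, 5.4]
grip_width: 0.106
grip_force: 78.4
time_s: 10.22
eef_pos: [514.5, 316.2, 126.6]
ee_rot: [0.0, 0.999, -0.049, -0.0]
force: [0.1, 0.4, -5.4]
grip_width: 0.101
grip_force: 78.0
```

About 6 N, so slot 2 holds the solid one. I'll lift it, carry it over and tilt it +45° about the rest's x.

```bash
python3 -m jog '[{"delta_pos":[0,0,20],"angular":[0,0,0],"fingers":0},{"delta_pos":[0,0,55],"angular":[0,0,0],"fingers":0},{"delta_pos":[0,0,95],"angular":[0,0,0],"fingers":0},{"delta_pos":[0,0,135],"angular":[0,0,0],"fingers":0},{"delta_pos":[0,0,165],"angular":[0,0,0],"fingers":0},{"delta_pos":[5,-30,180],"angular":[0,0,0],"fingers":0},{"delta_pos":[12,-70,190],"angular":[0,0,0],"fingers":0},{"delta_pos":[20,-115,190],"angular":[0,0,0],"fingers":0},{"delta_pos":[25,-160,190],"angular":[0.1,-0.01,0],"fingers":0},{"delta_pos":[30,-205,190],"angular":[0.2,-0.019,0],"fingers":0}]'
python3 -m jog '[{"delta_pos":[3,-40,0],"angular":[0.1,-0.009,0],"fingers":0},{"delta_pos":[3,-75,0],"angular":[0.2,-0.018,0],"fingers":0},{"delta_pos":[3,-105,0],"angular":[0.3,-0.028,0],"fingers":0},{"delta_pos":[3,-130,0],"angular":[0.4,-0.037,0],"fingers":0},{"delta_pos":[3,-145,0],"angular":[0.5,-0.046,0],"fingers":0},{"delta_pos":[3,-147,0],"angular":[0.582,-0.0535,0],"fingers":0},{"delta_pos":[3,-147,0],"angular":[0.582,-0.0535,0],"fingers":0},{"delta_pos":[3,-147,0],"angular":[0.582,-0.0535,0],"fingers":0}]'
python3 - <<'E'
from h import *
np.set_printoptions(precision=3,suppress=True)
s=ctrl.sense();print(s['eef_pos'],s['force'],s['joints']);q=s['ee_rot'];print(Ro.from_quat([*q[1:],q[0]]).as_matrix())
E
```

```text
time_s: 11.48
eef_pos: [544.3, 109.9, 316.6]
ee_rot: [-0.101, 0.994, -0.048, 0.005]
force: [1.3, 0.4, -6.9]
grip_width: 0.105
grip_force: 79.1
time_s: 12.48
eef_pos: [547.5, -35.6, 316.8]
ee_rot: [-0.381, 0.923, -0.045, 0.017]
force: [-0.2, 0.6, -7.0]
grip_width: 0.1
grip_force: 79.4
[547.46  -35.576 316.8  ] [-0.194  0.635 -7.016] [-0.57   0.412  1.361  0.689  1.747  1.088]
[[ 0.995 -0.07   0.065]
 [-0.095 -0.706  0.702]
 [-0.003 -0.705 -0.709]]
```

```bash
python3 -m jog '[{"delta_pos":[0,0,-30],"angular":[0,0,0],"fingers":0},{"delta_pos":[0,0,-65],"angular":[0,0,0],"fingers":0},{"delta_pos":[0,0,-95],"angular":[0,0,0],"fingers":0},{"delta_pos":[0,0,-106],"angular":[0,0,0],"fingers":0},{"delta_pos":[-0.4,-5,-111],"angular":[0,0,0],"fingers":0},{"delta_pos":[-1,-10,-116],"angular":[0,0,0],"fingers":0},{"delta_pos":[-1.3,-14,-120],"angular":[0,0,0],"fingers":0},{"delta_pos":[-1.4,-15.5,-121.5],"angular":[0,0,0],"fingers":0},{"delta_pos":[-1.4,-15.5,-121.5],"angular":[0,0,0],"fingers":0}]'
```

```text
time_s: 13.6
eef_pos: [546.1, -51.4, 195.2]
ee_rot: [-0.382, 0.923, -0.045, 0.017]
force: [0.8, 0.5, -6.4]
grip_width: 0.104
grip_force: 79.5
```

```bash
python3 -m jog '[{"delta_pos":[-0.1,-1.2,-1.2],"angular":[0,0,0],"fingers":0},{"delta_pos":[-0.2,-2.4,-2.4],"angular":[0,0,0],"fingers":0},{"delta_pos":[-0.3,-3.6,-3.6],"angular":[0,0,0],"fingers":0},{"delta_pos":[-0.3,-3.6,-3.6],"angular":[0,0,0],"fingers":0}]'
```

```text
time_s: 14.1
eef_pos: [546.1, -54.0, 193.1]
ee_rot: [-0.384, 0.922, -0.044, 0.017]
force: [-0.3, 6.1, 4.0]
grip_width: 0.102
grip_force: 80.2
```

```bash
python3 -m jog '[{"delta_pos":[-0.1,-0.7,-0.7],"angular":[0,0,0],"fingers":0},{"delta_pos":[-0.1,-1.4,-1.4],"angular":[0,0,0],"fingers":0},{"delta_pos":[-0.1,-1.4,-1.4],"angular":[0,0,0],"fingers":0}]'
```

```text
time_s: 14.48
eef_pos: [546.3, -55.0, 193.0]
ee_rot: [-0.384, 0.922, -0.044, 0.018]
force: [-1.0, 6.5, 13.1]
grip_width: 0.104
grip_force: 80.8
```

Contact comes about 5 mm early along the normal. That fits rest_mid lying about 6 mm further to +y than assumed, as the lip and strip ends also suggested. I'll ease off slightly and slide down-slope to the lip.

```bash
python3 -m jog '[{"delta_pos":[0.1,1,1],"angular":[0,0,0],"fingers":0},{"delta_pos":[0.2,2.2,-0.2],"angular":[0,0,0],"fingers":0},{"delta_pos":[0.3,3.4,-1.4],"angular":[0,0,0],"fingers":0},{"delta_pos":[0.4,4.6,-2.6],"angular":[0,0,0],"fingers":0},{"delta_pos":[0.5,5.8,-3.8],"angular":[0,0,0],"fingers":0},{"delta_pos":[0.5,5.8,-3.8],"angular":[0,0,0],"fingers":0},{"delta_pos":[0.5,5.8,-3.8],"angular":[0,0,0],"fingers":0}]'
```

```text
time_s: 15.35
eef_pos: [546.9, -48.1, 188.8]
ee_rot: [-0.385, 0.922, -0.044, 0.018]
force: [2.5, 14.0, 8.1]
grip_width: 0.099
grip_force: 79.8
```

```bash
python3 -m jog '[{"delta_pos":[0.1,0.9,0.9],"angular":[0,0,0],"fingers":0},{"delta_pos":[0.2,1.9,-0.1],"angular":[0,0,0],"fingers":0},{"delta_pos":[0.3,2.9,-1.1],"angular":[0,0,0],"fingers":0},{"delta_pos":[0.3,3.9,-2.1],"angular":[0,0,0],"fingers":0},{"delta_pos":[0.3,3.9,-2.1],"angular":[0,0,0],"fingers":0}]'
```

```text
time_s: 15.98
eef_pos: [546.9, -44.9, 185.8]
ee_rot: [-0.384, 0.922, -0.044, 0.017]
force: [0.4, 10.4, 2.4]
grip_width: 0.104
grip_force: 79.7
```

```bash
python3 -m jog '[{"delta_pos":[0.1,1.4,-0.2],"angular":[0,0,0],"fingers":0},{"delta_pos":[0.2,2.4,-1.2],"angular":[0,0,0],"fingers":0},{"delta_pos":[0.3,3.2,-2],"angular":[0,0,0],"fingers":0},{"delta_pos":[0.3,3.2,-2],"angular":[0,0,0],"fingers":0}]'
```

```text
time_s: 16.48
eef_pos: [547.1, -42.2, 183.3]
ee_rot: [-0.384, 0.922, -0.044, 0.017]
force: [2.1, 8.0, 1.2]
grip_width: 0.103
grip_force: 79.8
```

```bash
python3 -m jog '[{"delta_pos":[0.1,1,-0.6],"angular":[0,0,0],"fingers":0},{"delta_pos":[0.2,1.8,-1.4],"angular":[0,0,0],"fingers":0},{"delta_pos":[0.2,2.6,-2.2],"angular":[0,0,0],"fingers":0},{"delta_pos":[0.2,2.6,-2.2],"angular":[0,0,0],"fingers":0}]'
```

```text
time_s: 16.98
eef_pos: [547.1, -41.1, 182.2]
ee_rot: [-0.383, 0.923, -0.044, 0.018]
force: [-6.8, -3.1, 12.1]
grip_width: 0.101
grip_force: 82.2
```

The lip is reached, with about 16 N along the slope. I'll ease off, release, and withdraw up-slope.

```bash
python3 -m jog '[{"delta_pos":[0,-0.8,0.8],"angular":[0,0,0],"fingers":0},{"delta_pos":[0,-0.8,0.8],"angular":[0,0,0],"fingers":0}]' 20
python3 -m jog '[{"delta_pos":[0,0,0],"angular":[0,0,0],"fingers":0.11},{"delta_pos":[0,0,0],"angular":[0,0,0],"fingers":0.13},{"delta_pos":[0,0,0],"angular":[0,0,0],"fingers":0.16},{"delta_pos":[0,0,0],"angular":[0,0,0],"fingers":0.2},{"delta_pos":[0,0,0],"angular":[0,0,0],"fingers":0.28},{"delta_pos":[0,0,0],"angular":[0,0,0],"fingers":0.35},{"delta_pos":[0,0,0],"angular":[0,0,0],"fingers":0.35}]'
```

```text
time_s: 17.23
eef_pos: [547.1, -41.2, 182.2]
ee_rot: [-0.383, 0.922, -0.044, 0.017]
force: [-2.1, 3.2, 6.6]
grip_width: 0.1
grip_force: 81.0
time_s: 18.1
eef_pos: [547.0, -41.6, 180.8]
ee_rot: [-0.382, 0.923, -0.045, 0.017]
force: [0.3, 0.3, 0.8]
grip_width: 0.35
grip_force: 0.0
```

```bash
python3 -m jog '[{"delta_pos":[-1,-12,12],"angular":[0,0,0],"fingers":0.35},{"delta_pos":[-3,-32,32],"angular":[0,0,0],"fingers":0.35},{"delta_pos":[-5,-55,55],"angular":[0,0,0],"fingers":0.35},{"delta_pos":[-6,-75,85],"angular":[0,0,0],"fingers":0.35},{"delta_pos":[-6,-80,130],"angular":[0,0,0],"fingers":0.6},{"delta_pos":[0,-60,180],"angular":[-0.16,0.0148,0],"fingers":0.6},{"delta_pos":[0,-40,210],"angular":[-0.33,0.0306,0],"fingers":0.6},{"delta_pos":[0,0,220],"angular":[-0.49,0.0455,0],"fingers":0.6},{"delta_pos":[5,40,220],"angular":[-0.66,0.0612,0],"fingers":0.6},{"delta_pos":[10,80,220],"angular":[-0.78,0.0724,0],"fingers":0.6}]'
python3 - <<'E'
from h import *
np.set_printoptions(precision=3,suppress=True)
s=ctrl.sense();print(s['joints']);q=s['ee_rot'];print(Ro.from_quat([*q[1:],q[0]]).as_matrix())
c=cap('wrist');np.save('w5.npy',c,allow_pickle=True);cv2.imwrite('pics/w5.png',np.clip(c['pixels']*1.5,0,255).astype('u1'))
print(proj(c,[[552.8,16.1,175.5],[550.4,-9.2,150]]))
E
```

```text
time_s: 19.35
eef_pos: [556.7, 39.3, 402.7]
ee_rot: [0.001, 0.999, -0.049, 0.002]
force: [1.0, -1.2, 0.1]
grip_width: 0.599
grip_force: 0.0
[-0.138  0.341  1.067 -0.003  1.73   1.531]
[[ 0.995 -0.098  0.003]
 [-0.098 -0.995 -0.003]
 [ 0.003  0.003 -1.   ]]
[[271.327 170.859]
 [288.622 166.851]]
```

```bash
python3 - <<'E'
from h import *
np.set_printoptions(precision=1,suppress=True)
c=np.load('w5.npy',allow_pickle=True).item()
g=c['pixels'].astype(float).mean(2)
th=np.radians(-5.3);X=np.array([np.cos(th),np.sin(th),0]);Y=np.array([-np.sin(th),np.cos(th),0]);Z=np.array([0,0,1.])
n=(Y+Z)/2**.5;d=(Y-Z)/2**.5;m=np.array([550.4,-9.2,150])
print('bar outline',proj(c,[m+45*n+a*X+b*d for a,b in((30,-9),(30,9),(-30,9),(-30,-9))]).ravel())
print('slab outline',proj(c,[m+5*n+a*X+b*d for a,b in((55,-60),(55,60),(-55,60),(-55,-60))]).ravel())
print(g[130:215:4,235:325:4].astype(int))
E
```

```text
bar outline [272.2 148.9 261.4 147.6 261.4 193.2 271.6 196. ]
slab outline [328.1 128.1 254.9 124.5 255.3 196.7 322.1 216.2]
[[156 156 156 112  61  50  75  76  77  77  76  77  77  77  78  78  78  78
   76  75  75  70  72]
 [154 149 154 113  62  50  75  76  76  75  77  78  78  78  79  80  79  81
   80  80  79  78  77]
 [154 154 157 113  63  51  75  27  76  77  78  77  77  78  76  78  78  78
   78  77  76  77  77]
 [153 156 157 113  63  50  75 122  75  77  76  77  76  78  78  75  76  76
   77  78  44  53  76]
 [154 152 157 113  63  51  73 118  75  76  78  77  79  78  78  77  77  76
   77  78  80  80  78]
 [155 155 153 112  63  52  78  99  23  19  21  27  26  27  27  78  82 122
   75  77  76  76  75]
 [156 154 158 112  58  51  74  64  27  28  27  25  24  25  31 122 122 121
  123 124 122  76  77]
 [151 152 158 114  60  51  74  69  30  27  26  26  83 125 123 121 122 121
  122 120 120 119  75]
 [155 153 155 116  59  52  78  70  46  46  32  41 123 120 118 120 123 123
  122 120 121  84  76]
 [158 155 153 114  59  52  81  47  46  46  43  39 125 120 120 120 122 120
  119 118 116 119  76]
 [150
[... 459 characters left out ...]
119 119 123  76  77]
 [149 156 153 155  68  52  75  25  26  28  26  26  25  21  75  74  74  75
   74  81 118  75  74]
 [157 150 155 154 158  83  76  48  25  29  25  37  78  76  76  76  77  75
   74  73  73  74  76]
 [158 157 155 154 157  94  76  77  76  78  77  77  75  76  77  76  75  73
   74  76  77  75  79]
 [156 158 153 158 152 107  98  99  98  76  77  76  75  77  77  77  75  76
   77  74  74  73  84]
 [156 155 152 155 155  97 100  95  97  98 100  95  88  74  75  75  75  76
   76  65  74  76  83]
 [155 151 153 156 152  94  97  99  99 103  98 101 100  99 101 102  77  74
   75  76  76  76  78]
 [156 157 156 156 154  96  99  95  97  98   7   4   3   0   0   6   9  19
   31  71  79  75  76]]
```

```bash
python3 -m jog '[{"delta_pos":[0,25,0],"angular":[-0.16,0.0148,0],"fingers":0.6},{"delta_pos":[0,50,-20],"angular":[-0.32,0.0297,0],"fingers":0.6},{"delta_pos":[0,70,-50],"angular":[-0.48,0.0445,0],"fingers":0.6},{"delta_pos":[0,70,-80],"angular":[-0.64,0.0594,0],"fingers":0.6},{"delta_pos":[0,70,-100],"angular":[-0.782,0.0725,0],"fingers":0.6},{"delta_pos":[0,70,-110],"angular":[-0.782,0.0725,0],"fingers":0.6},{"delta_pos":[0,70,-110],"angular":[-0.782,0.0725,0],"fingers":0.6},{"delta_pos":[0,70,-110],"angular":[-0.782,0.0725,0],"fingers":0.6}]'
python3 - <<'E'
from h import *
np.set_printoptions(precision=3,suppress=True)
s=ctrl.sense();print(s['joints']);q=s['ee_rot'];R=Ro.from_quat([*q[1:],q[0]]).as_matrix();print(R)
print('to standoff',np.array([556,62.9,223.4])-s['eef_pos'])
c=cap('wrist');np.save('w6.npy',c,allow_pickle=True);cv2.imwrite('pics/w6.png',np.clip(c['pixels']*1.5,0,255).astype('u1'))
th=np.radians(-5.3);X=np.array([np.cos(th),np.sin(th),0]);Y=np.array([-np.sin(th),np.cos(th),0]);Z=np.array([0,0,1.])
n=(Y+Z)/2**.5;d=(Y-Z)/2**.5;m=np.array([551.5,15,175.3])-36*n
print('bar outline',proj(c,[m+45*n+a*X+b*d for a,b in((30,-9),(30,9),(-30,9),(-30,-9))]).round())
print('slab outline',proj(c,[m+5*n+a*X+b*d for a,b in((55,-60),(55,60),(-55,60),(-55,-60))]).round())
E
```

```text
time_s: 20.4
eef_pos: [557.3, 107.6, 292.7]
ee_rot: [0.38, 0.924, -0.046, -0.016]
force: [-0.6, 0.4, 0.4]
grip_width: 0.604
grip_force: 0.0
[ 0.263  0.577  1.167 -0.727  1.689  1.956]
[[ 0.995 -0.074 -0.064]
 [-0.098 -0.707 -0.701]
 [ 0.007  0.704 -0.71 ]]
to standoff [ -1.341 -44.737 -69.339]
bar outline [[246. 155.]
 [227. 155.]
 [229. 214.]
 [247. 214.]]
slab outline [[294. 125.]
 [182. 126.]
 [190. 222.]
 [291. 221.]]
```

```bash
python3 - <<'E'
from h import *
c=np.load('w6.npy',allow_pickle=True).item();g=c['pixels'].astype(float).mean(2)
print('row140 c165-315',g[138:143,165:315].mean(0)[::3].astype(int))
print('row185',g[183:188,165:315].mean(0)[::3].astype(int))
print('col270 r105-240',g[105:240,268:273].mean(1)[::3].astype(int))
print('col238 r105-240',g[105:240,236:241].mean(1)[::3].astype(int))
E
```

```text
row140 c165-315 [ 26  26  26  52  91  91  83 126 126 128  62  72 129 128 128 129 129 129
 129 129 130 130 130 131 130 130 131 131 131 131 131 131 131 131 130 131
 131 132  59  95 131 131 130 132 132 132 134 138 145 146]
row185 [ 25  27  26  26  29  91  91  76 127 127 127 128 129  94  86  87  86  86
  86  86  88  34  47  49  48  49  47 107 129 128 128 128 128 128 128 128
 128 128 128 128 128 127 132 142 145 144 144 144 143 142]
col270 r105-240 [103  98  94 101 106 109 119 107 133 136 133 131 132 132 131 131 132 130
 130 130 131 125 131 131 125 130 127 127 130 123 127 125 124 129 123 129
 126 129 126 124 145 145 145 145 144]
col238 r105-240 [145 148 145 144 146 144 144 128 132 135 131 130 132 129 131  77  22  30
  49  48  49  48  48  49  49  49  48  48  48  49  48  48  48  48  48  48
  46 132 125 121 145 143 142 144 142]
```

The slab and bar edges match the prediction to within 1–2 px. Closing in on the bar.

```bash
python3 -m jog '[{"delta_pos":[-1,-22,-35],"angular":[0,0,0],"fingers":0.6},{"delta_pos":[-1.3,-44.7,-69.3],"angular":[0,0,0],"fingers":0.6},{"delta_pos":[-1.3,-44.7,-69.3],"angular":[0,0,0],"fingers":0.6},{"delta_pos":[-3,-62,-87],"angular":[0,0,0],"fingers":0.6},{"delta_pos":[-4,-76,-100],"angular":[0,0,0],"fingers":0.6},{"delta_pos":[-5,-88,-113],"angular":[0,0,0],"fingers":0.6},{"delta_pos":[-6,-94,-118.8],"angular":[0,0,0],"fingers":0.6},{"delta_pos":[-6,-94,-118.8],"angular":[0,0,0],"fingers":0.6},{"delta_pos":[-6,-94,-118.8],"angular":[0,0,0],"fingers":0.5}]'
```

```text
time_s: 21.58
eef_pos: [551.3, 14.8, 172.6]
ee_rot: [0.381, 0.923, -0.045, -0.016]
force: [0.8, 0.1, -0.3]
grip_width: 0.502
grip_force: 0.0
```

```bash
python3 -m jog '[{"delta_pos":[0,-1.2,1.2],"angular":[0,0,0],"fingers":0.4},{"delta_pos":[0,-1.2,1.2],"angular":[0,0,0],"fingers":0.32},{"delta_pos":[0,-1.2,1.2],"angular":[0,0,0],"fingers":0.27},{"delta_pos":[0,-1.2,1.2],"angular":[0,0,0],"fingers":0.24},{"delta_pos":[0,-1.2,1.2],"angular":[0,0,0],"fingers":0.21},{"delta_pos":[0,-1.2,1.2],"angular":[0,0,0],"fingers":0.18},{"delta_pos":[0,-1.2,1.2],"angular":[0,0,0],"fingers":0.1},{"delta_pos":[0,-1.2,1.2],"angular":[0,0,0],"fingers":0.1}]' 40
python3 -m jog '[{"delta_pos":[0,0,0],"angular":[0,0,0],"fingers":0},{"delta_pos":[0,0,0],"angular":[0,0,0],"fingers":0}]' 90
```

```text
time_s: 22.58
eef_pos: [551.0, 13.7, 173.0]
ee_rot: [0.381, 0.923, -0.045, -0.017]
force: [-0.2, 5.5, -1.3]
grip_width: 0.203
grip_force: 40.9
time_s: 22.82
eef_pos: [551.0, 13.8, 173.0]
ee_rot: [0.381, 0.923, -0.045, -0.016]
force: [0.6, 6.6, -1.6]
grip_width: 0.195
grip_force: 87.6
```

Gripped. I'll lift off along the normal, level out, and carry it towards the base.

```bash
python3 -m jog '[{"delta_pos":[0.2,2,2],"angular":[0,0,0],"fingers":0},{"delta_pos":[0.6,6,6],"angular":[0,0,0],"fingers":0},{"delta_pos":[1.5,15,16],"angular":[0,0,0],"fingers":0},{"delta_pos":[2.5,30,35],"angular":[0,0,0],"fingers":0},{"delta_pos":[3,45,65],"angular":[0,0,0],"fingers":0},{"delta_pos":[3,50,100],"angular":[0,0,0],"fingers":0},{"delta_pos":[3,45,130],"angular":[0.13,-0.012,0],"fingers":0},{"delta_pos":[3,30,150],"angular":[0.28,-0.026,0],"fingers":0},{"delta_pos":[3,10,160],"angular":[0.43,-0.04,0],"fingers":0},{"delta_pos":[3,-20,160],"angular":[0.58,-0.054,0],"fingers":0}]'
python3 -m jog '[{"delta_pos":[2,-30,0],"angular":[0.12,-0.011,0],"fingers":0},{"delta_pos":[6,-65,0],"angular":[0.202,-0.0187,0],"fingers":0},{"delta_pos":[9,-105,0],"angular":[0.202,-0.0187,0],"fingers":0},{"delta_pos":[12,-145,0],"angular":[0.202,-0.0187,0],"fingers":0},{"delta_pos":[15,-185,0],"angular":[0.202,-0.0187,0],"fingers":0},{"delta_pos":[18,-225,0],"angular":[0.202,-0.0187,0],"fingers":0},{"delta_pos":[20,-260,0],"angular":[0.202,-0.0187,0],"fingers":0},{"delta_pos":[21,-285,0],"angular":[0.202,-0.0187,0],"fingers":0},{"delta_pos":[21,-289,0],"angular":[0.202,-0.0187,0],"fingers":0},{"delta_pos":[21,-289,0],"angular":[0.202,-0.0187,0],"fingers":0}]'
python3 - <<'E'
from h import *
np.set_printoptions(precision=3,suppress=True)
s=ctrl.sense();print(s['joints'],s['force']);q=s['ee_rot'];R=Ro.from_quat([*q[1:],q[0]]).as_matrix();print(R)
E
```

```text
time_s: 24.08
eef_pos: [553.8, -6.5, 335.1]
ee_rot: [0.098, 0.994, -0.047, -0.003]
force: [0.1, -0.5, -7.3]
grip_width: 0.193
grip_force: 88.2
time_s: 25.32
eef_pos: [574.9, -295.2, 333.3]
ee_rot: [-0.001, 0.999, -0.048, -0.0]
force: [-0.7, 0.5, -7.1]
grip_width: 0.191
grip_force: 88.6
[-0.656  0.569  0.902  0.001  1.672  1.012] [-0.74   0.477 -7.064]
[[ 0.995 -0.097 -0.001]
 [-0.097 -0.995  0.002]
 [-0.001 -0.002 -1.   ]]
```

```bash
python3 -m jog '[{"delta_pos":[0,0,0],"angular":[0,0,0.16],"fingers":0},{"delta_pos":[0,0,0],"angular":[0,0,0.321],"fingers":0},{"delta_pos":[0,0,-60],"angular":[0,0,0.321],"fingers":0},{"delta_pos":[0,0,-100],"angular":[0,0,0.321],"fingers":0},{"delta_pos":[0,0,-120],"angular":[0,0,0.321],"fingers":0},{"delta_pos":[0,0,-120],"angular":[0,0,0.321],"fingers":0},{"delta_pos":[0,0,-120],"angular":[0,0,0.321],"fingers":0}]'
python3 - <<'E'
from h import *
np.set_printoptions(precision=3,suppress=True)
s=ctrl.sense();q=s['ee_rot'];R=Ro.from_quat([*q[1:],q[0]]).as_matrix();p=s['eef_pos'];print(p,R[:,1],R[:,2])
c=cap('wrist');np.save('w7.npy',c,allow_pickle=True)
A=np.clip(c['pixels']*1.6,0,255).astype('u1');cv2.imwrite('pics/w7.png',A)
t=cap('top');a=cap('scene');np.save('t7.npy',t,allow_pickle=True);np.save('s7.npy',a,allow_pickle=True)
ex=-R[:,1];ez=-R[:,2];ey=np.cross(ez,ex);m=p+2*ez-36*ez
print('slab mid est',m,'ex',ex)
out=[m+5*ez+i*ex+j*ey for i,j in((60,55),(60,-55),(-60,-55),(-60,55))]
for k in(c,t,a): print(proj(k,out).round(1).tolist())
u=proj(a,[m])[0].astype(int); f=lambda k,u:cv2.resize(np.clip(k['pixels'][u[1]-45:u[1]+45,u[0]-65:u[0]+65]*1.6,0,255).astype('u1'),(400,277),interpolation=cv2.INTER_CUBIC)
v=proj(t,[m])[0].astype(int);print('crop origins scene',u-[65,45],'top',v-[65,45])
top=cv2.resize(A[60:340,100:412],(400,359));
cv2.imwrite('pics/m7.png',np.hstack([np.vstack([f(a,u),f(t,v)])[:554],np.vstack([top,np.zeros((195,400,3),'u1')])]))
E
```

```text
time_s: 26.2
eef_pos: [575.5, -295.5, 214.9]
ee_rot: [-0.0, 0.994, 0.112, 0.001]
force: [-1.2, -0.3, -5.8]
grip_width: 0.196
grip_force: 88.7
[ 575.493 -295.46   214.942] [ 0.222 -0.975 -0.   ] [ 0.001  0.    -1.   ]
slab mid est [ 575.543 -295.445  180.942] ex [-0.222  0.975  0.   ]
[[163.2, 311.6], [143.7, 145.9], [361.5, 145.9], [342.7, 311.5]]
[[365.6, 203.3], [356.1, 161.1], [400.6, 151.5], [410.2, 193.3]]
[[182.3, 140.6], [169.2, 164.0], [129.6, 159.3], [145.2, 136.7]]
crop origins scene [ 92 106] top [317 132]
```

View pics/m7.png

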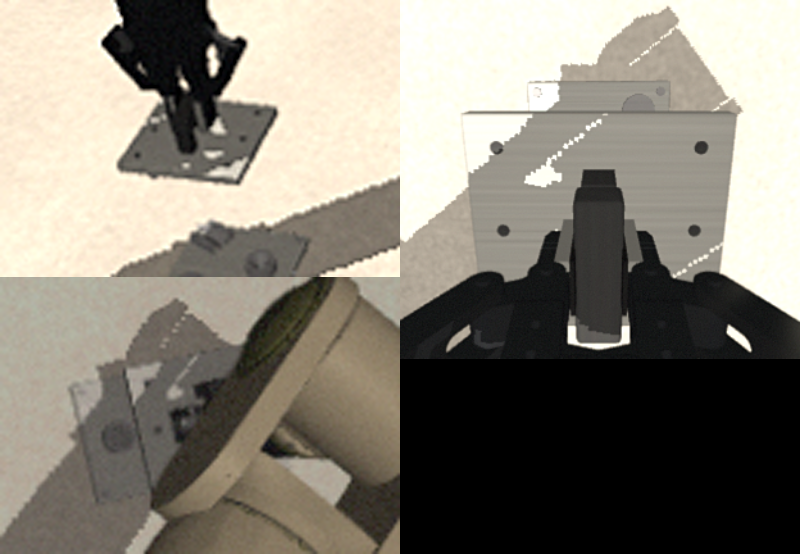

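The wrist crop shows the stage level below the jaws. Its far edge runs from (463,112) to (736,112) in the picture, slightly off the prediction, so I'll measure any tilt with fitted edges.

```bash
cat > edge.py <<'E'
from h import *
def edgefit(c,P,Q,span=9,n=60,lo=.08,hi=.92):
    """fit offset line near predicted 3D edge P-Q: returns image offsets at both ends along normal"""
    g=cv2.GaussianBlur(c['pixels'].astype('f4').mean(2),(0,0),.8)
    a,b=proj(c,[P,Q]);t=(b-a)/np.linalg.norm(b-a);nn=np.array([-t[1],t[0]]);s=np.arange(-span,span+.01,.25)
    L=[];O=[]
    for k in np.linspace(lo,hi,n):
        pts=(a+(b-a)*k+s[:,None]*nn).astype('f4')
        v=cv2.remap(g,pts[None,:,0],pts[None,:,1],cv2.INTER_LINEAR)[0]
        d=np.abs(np.gradient(v)); i=d.argmax()
        if d[i]>2: L.append(k);O.append(s[i])
    L=np.array(L);O=np.array(O);m=np.ones(len(L),bool)
    for _ in range(6):
        p=np.polyfit(L[m],O[m],1);r=np.abs(np.polyval(p,L)-O);m=r<max(.6,1.5*np.median(r[m]))
    return a+np.polyval(p,0)*nn,b+np.polyval(p,1)*nn,np.polyval(p,[0,1]).round(2),int(m.sum()),round(float(np.std(O[m]-np.polyval(p,L[m]))),2)
E
python3 - <<'E'
from edge import *
from scipy.optimize import least_squares
np.set_printoptions(precision=2,suppress=True)
c=np.load('w7.npy',allow_pickle=True).item();a=np.load('s7.npy',allow_pickle=True).item()
p=np.array([575.493,-295.46,214.942]);ex=np.array([-.222,.975,0]);ez=np.array([0,0,1.]);ey=np.cross(ez,ex);m=p-34*ez
k=lambda i,j:m+5*ez+i*ex+j*ey
for n,P,Q in (('right(-x)',k(-60,-55),k(-60,25)),('left(+x)',k(60,-55),k(60,25)),('far(-y)',k(60,-55),k(-60,-55))):
    r=edgefit(c,P,Q);print('wrist',n,r)
for n,P,Q in (('+y',k(60,55),k(-60,55)),('-y',k(60,-55),k(-60,-55)),('+x',k(60,55),k(60,-55)),('-x',k(-60,55),k(-60,-55))):
    print('scene',n,edgefit(a,P,Q,5)[2:])
E
```

```text
wrist right(-x) (array([362.97, 146.19]), array([349.2 , 272.87]), array([-1.48, -1.97]), 58, 0.26)
wrist left(+x) (array([175.72, 142.27]), array([122.56, 276.82]), array([-32.1 ,  36.13]), 5, 0.24)
wrist far(-y) (array([143.83, 145.58]), array([361.5 , 145.39]), array([-0.37, -0.64]), 39, 0.16)
scene +y (array([-0.87,  3.74]), 28, 0.27)
scene -y (array([-1.94, -1.92]), 53, 0.26)
scene +x (array([-0.55, -1.06]), 60, 0.14)
scene -x (array([0.53, 0.55]), 56, 0.18)
```

```bash
python3 - <<'E'
from edge import *
np.set_printoptions(precision=2,suppress=True)
th=np.radians(102.9);ex=np.array([np.cos(th),np.sin(th),0]);ey=np.array([-ex[1],ex[0],0]);ez=np.array([0,0,1.])
B=np.array([575.5,-296,10.]);k=lambda i,j:B+i*ex+j*ey
for f in('w1','w2','w7'):
    c=np.load(f+'.npy',allow_pickle=True).item();print(f,'mm/px~',(np.linalg.norm(c['R']@B+c['t'])/c['fx']).round(2))
    for n,P,Q in (('-y',k(65,-60),k(-65,-60)),('+y',k(65,60),k(-65,60)),('+x',k(65,-60),k(65,60)),('-x',k(-65,-60),k(-65,60))):
        if f=='w7' and n!='-y': continue
        r=edgefit(c,P,Q,5);print(n,r[2:],onz(c,[r[0],r[1]],10)[:,:2].ravel())
E
```

```text
w1 mm/px~ 1.59
-y (array([2.6 , 2.51]), 23, 0.18) [ 615.79 -220.02  645.11 -346.97]
+y (array([-8.31,  2.97]), 7, 0.29) [ 516.01 -243.54  526.85 -374.01]
+x (array([-5.75,  5.57]), 10, 0.32) [ 621.56 -227.83  500.06 -237.11]
-x (array([-47.21,  11.25]), 6, 0.3) [ 660.05 -413.4   528.21 -355.28]
w2 mm/px~ 2.01
-y (array([ 0.23, -0.85]), 58, 0.24) [ 619.11 -219.38  649.78 -345.4 ]
+y (array([-0.4 , -2.82]), 13, 2.16) [ 503.23 -245.79  536.41 -370.69]
+x (array([1.59, 1.21]), 58, 0.25) [ 619.22 -216.66  502.28 -243.93]
-x (array([ 5.7 , -2.73]), 5, 0.17) [ 648.25 -336.64  531.65 -377.54]
w7 mm/px~ 1.21
-y (array([0.33, 0.7 ]), 53, 0.14) [ 619.1  -219.31  647.74 -346.18]
```

Aligned to within about 1 mm across and 102.7–102.9° in yaw. Lowering.

```bash
python3 -m jog '[{"delta_pos":[0,0,-40],"angular":[0,0,0],"fingers":0},{"delta_pos":[0,0,-80],"angular":[0,0,0],"fingers":0},{"delta_pos":[0,0,-110],"angular":[0,0,0],"fingers":0},{"delta_pos":[0,0,-122],"angular":[0,0,0],"fingers":0},{"delta_pos":[0,0,-127],"angular":[0,0,0],"fingers":0},{"delta_pos":[0,0,-129],"angular":[0,0,0],"fingers":0},{"delta_pos":[0,0,-129],"angular":[0,0,0],"fingers":0}]'
```

```text
time_s: 27.22
eef_pos: [575.3, -296.0, 85.2]
ee_rot: [-0.0, 0.994, 0.112, 0.001]
force: [0.2, -0.1, -6.6]
grip_width: 0.192
grip_force: 88.7
```

```bash
python3 -m jog '[{"delta_pos":[0,0,-1],"angular":[0,0,0],"fingers":0},{"delta_pos":[0,0,-2],"angular":[0,0,0],"fingers":0},{"delta_pos":[0,0,-3],"angular":[0,0,0],"fingers":0},{"delta_pos":[0,0,-3],"angular":[0,0,0],"fingers":0}]'
```

```text
time_s: 27.72
eef_pos: [574.9, -295.7, 81.1]
ee_rot: [-0.001, 0.994, 0.112, -0.0]
force: [-0.3, 1.2, -6.4]
grip_width: 0.197
grip_force: 88.7
```

```bash
python3 -m jog '[{"delta_pos":[0,0,-0.8],"angular":[0,0,0],"fingers":0},{"delta_pos":[0,0,-1.6],"angular":[0,0,0],"fingers":0},{"delta_pos":[0,0,-2.4],"angular":[0,0,0],"fingers":0},{"delta_pos":[0,0,-2.4],"angular":[0,0,0],"fingers":0}]'
```

```text
time_s: 28.22
eef_pos: [574.9, -295.8, 78.7]
ee_rot: [-0.001, 0.994, 0.112, -0.0]
force: [-0.2, -1.7, -6.7]
grip_width: 0.194
grip_force: 88.7
```

```bash
python3 -m jog '[{"delta_pos":[0,0,-0.8],"angular":[0,0,0],"fingers":0},{"delta_pos":[0,0,-1.6],"angular":[0,0,0],"fingers":0},{"delta_pos":[0,0,-1.6],"angular":[0,0,0],"fingers":0}]'
```

```text
time_s: 28.6
eef_pos: [574.9, -295.7, 77.1]
ee_rot: [-0.001, 0.994, 0.112, -0.0]
force: [0.8, -0.6, -6.6]
grip_width: 0.198
grip_force: 88.7
```

```bash
python3 -m jog '[{"delta_pos":[0,0,-0.8],"angular":[0,0,0],"fingers":0},{"delta_pos":[0,0,-1.6],"angular":[0,0,0],"fingers":0},{"delta_pos":[0,0,-1.6],"angular":[0,0,0],"fingers":0}]'
```

```text
time_s: 28.98
eef_pos: [574.9, -295.7, 75.5]
ee_rot: [-0.001, 0.994, 0.112, -0.0]
force: [-0.3, -0.2, -7.0]
grip_width: 0.192
grip_force: 88.7
```

```bash
python3 -m jog '[{"delta_pos":[0,0,-0.8],"angular":[0,0,0],"fingers":0},{"delta_pos":[0,0,-1.2],"angular":[0,0,0],"fingers":0},{"delta_pos":[0,0,-1.2],"angular":[0,0,0],"fingers":0}]'
```

```text
time_s: 29.35
eef_pos: [575.0, -295.7, 74.4]
ee_rot: [-0.001, 0.994, 0.112, -0.0]
force: [-0.4, 0.2, -6.8]
grip_width: 0.196
grip_force: 88.7
```

```bash
python3 -m jog '[{"delta_pos":[0,0,-0.6],"angular":[0,0,0],"fingers":0},{"delta_pos":[0,0,-1.2],"angular":[0,0,0],"fingers":0},{"delta_pos":[0,0,-1.2],"angular":[0,0,0],"fingers":0}]'
```

```text
time_s: 29.72
eef_pos: [575.0, -295.8, 73.2]
ee_rot: [-0.001, 0.994, 0.112, -0.0]
force: [-0.3, -0.6, -6.2]
grip_width: 0.196
grip_force: 88.9
```

```bash
python3 -m jog '[{"delta_pos":[0,0,-0.6],"angular":[0,0,0],"fingers":0},{"delta_pos":[0,0,-1.2],"angular":[0,0,0],"fingers":0},{"delta_pos":[0,0,-1.2],"angular":[0,0,0],"fingers":0}]'
```

```text
time_s: 30.1
eef_pos: [575.2, -295.9, 72.6]
ee_rot: [-0.001, 0.994, 0.112, 0.0]
force: [0.1, 0.6, -1.8]
grip_width: 0.194
grip_force: 89.6
```

```bash
python3 -m jog '[{"delta_pos":[0,0,-0.5],"angular":[0,0,0],"fingers":0},{"delta_pos":[0,0,-1],"angular":[0,0,0],"fingers":0},{"delta_pos":[0,0,-1],"angular":[0,0,0],"fingers":0}]'; python3 -c "
from rig import ctrl
s=ctrl.sense();print(s['force'],s['wrist_torque'])"
```

```text
time_s: 30.48
eef_pos: [575.3, -296.0, 72.4]
ee_rot: [-0.0, 0.994, 0.112, 0.001]
force: [-2.8, 2.1, 7.9]
grip_width: 0.194
grip_force: 91.0
[-2.75861435  2.06098628  7.92402952] [0.3338131  0.41481092 0.09166193]
```

Contact at TCP z ≈ 72.5, stiff, with little side force. I'll ease off and open slowly.

```bash
python3 -m jog '[{"delta_pos":[0,0,0.4],"angular":[0,0,0],"fingers":0.1},{"delta_pos":[0,0,0.4],"angular":[0,0,0],"fingers":0.15},{"delta_pos":[0,0,0.4],"angular":[0,0,0],"fingers":0.18}]' 20
python3 -m jog '[{"delta_pos":[0,0,0],"angular":[0,0,0],"fingers":0.2},{"delta_pos":[0,0,0],"angular":[0,0,0],"fingers":0.21},{"delta_pos":[0,0,0],"angular":[0,0,0],"fingers":0.22},{"delta_pos":[0,0,0],"angular":[0,0,0],"fingers":0.24},{"delta_pos":[0,0,0],"angular":[0,0,0],"fingers":0.28},{"delta_pos":[0,0,0],"angular":[0,0,0],"fingers":0.35},{"delta_pos":[0,0,0],"angular":[0,0,0],"fingers":0.45},{"delta_pos":[0,0,0],"angular":[0,0,0],"fingers":0.5},{"delta_pos":[0,0,0],"angular":[0,0,0],"fingers":0.5}]'
```

```text
time_s: 30.85
eef_pos: [575.3, -296.0, 72.4]
ee_rot: [-0.0, 0.994, 0.112, 0.0]
force: [-1.9, 0.2, 6.1]
grip_width: 0.192
grip_force: 90.6
time_s: 31.98
eef_pos: [575.0, -295.8, 71.4]
ee_rot: [-0.001, 0.994, 0.112, -0.0]
force: [-0.4, -0.3, -0.4]
grip_width: 0.501
grip_force: 0.0
```

```bash
python3 -m jog '[{"delta_pos":[0,0,10],"angular":[0,0,0],"fingers":0.5},{"delta_pos":[0,0,30],"angular":[0,0,0],"fingers":0.5},{"delta_pos":[0,0,60],"angular":[0,0,0],"fingers":0.5},{"delta_pos":[0,0,110],"angular":[0,0,0],"fingers":0.5},{"delta_pos":[-20,0,160],"angular":[0,0,0],"fingers":0.5},{"delta_pos":[-40,0,210],"angular":[0,0,0],"fingers":0.5},{"delta_pos":[-40,0,230],"angular":[0,0,0],"fingers":0.5},{"delta_pos":[-40,0,230],"angular":[0,0,0],"fingers":0.5}]'
python3 - <<'E'
from edge import *
from scipy.optimize import least_squares
np.set_printoptions(precision=2,suppress=True)
th=np.radians(102.9);c=cap('wrist','w8');a=cap('scene');t=cap('top')
def frame(x,y,z,rx,ry,yaw):
    R=(Ro.from_rotvec([rx,ry,0])*Ro.from_euler('z',yaw)).as_matrix();return lambda i,j,k:np.array([x,y,z])+R@[i,j,k]
f0=frame(575.5,-296,40,0,0,th)
E=[((60,55),(60,-55)),((60,-55),(-60,-55)),((-60,-55),(-60,55)),((-60,55),(60,55))]
for n,k in(('wrist',c),('scene',a)):
    for e in E:
        r=edgefit(k,f0(*e[0],5),f0(*e[1],5),5);print(n,e,r[2:])
# base edge -y for reference and slab vs base
B=frame(575.5,-296,0,0,0,th)
for e in [((65,60),(65,-60)),((65,-60),(-65,-60)),((-65,-60),(-65,60)),((-65,60),(65,60))]:
    print('base',e,edgefit(c,B(*e[0],10),B(*e[1],10),4)[2:])
E
```

```text
time_s: 32.98
eef_pos: [535.1, -295.9, 303.5]
ee_rot: [0.0, 0.994, 0.111, 0.001]
force: [0.3, -0.1, -1.3]
grip_width: 0.501
grip_force: 0.0
wrist ((60, 55), (60, -55)) (array([0.11, 2.1 ]), 25, 0.23)
wrist ((60, -55), (-60, -55)) (array([ 2.48, -0.47]), 24, 0.32)
wrist ((-60, -55), (-60, 55)) (array([-1.44, -0.97]), 5, 0.09)
wrist ((-60, 55), (60, 55)) (array([-0.19, -0.14]), 20, 0.11)
scene ((60, 55), (60, -55)) (array([-1.36,  0.97]), 36, 0.28)
scene ((60, -55), (-60, -55)) (array([-0.52,  2.98]), 26, 0.34)
scene ((-60, -55), (-60, 55)) (array([-2.2 ,  0.49]), 25, 0.2)
scene ((-60, 55), (60, 55)) (array([ 0.85, -1.07]), 28, 0.28)
base ((65, 60), (65, -60)) (array([0.59, 2.37]), 23, 0.26)
base ((65, -60), (-65, -60)) (array([ 5.12, -0.74]), 16, 0.33)
base ((-65, -60), (-65, 60)) (array([-2.79, -1.72]), 7, 0.15)
base ((-65, 60), (65, 60)) (array([-2.48, -1.32]), 20, 0.14)
```

The edge fits are muddied by shadows, so I'll check the seating by light touch with shut fingers: bar top, then the slab at both ends. Seated, these should read 102 and 62 TCP height.

```bash
python3 -m jog '[{"delta_pos":[40,0,-50],"angular":[0,0,0],"fingers":0},{"delta_pos":[40,0,-110],"angular":[0,0,0],"fingers":0},{"delta_pos":[40,0,-160],"angular":[0,0,0],"fingers":0},{"delta_pos":[40,0,-185],"angular":[0,0,0],"fingers":0},{"delta_pos":[40,0,-192],"angular":[0,0,0],"fingers":0},{"delta_pos":[40,0,-195],"angular":[0,0,0],"fingers":0},{"delta_pos":[40,0,-195],"angular":[0,0,0],"fingers":0}]' 20
python3 -m jog '[{"delta_pos":[0,0,-1],"angular":[0,0,0],"fingers":0},{"delta_pos":[0,0,-2],"angular":[0,0,0],"fingers":0},{"delta_pos":[0,0,-3],"angular":[0,0,0],"fingers":0},{"delta_pos":[0,0,-3],"angular":[0,0,0],"fingers":0}]'
```

```text
time_s: 34.0
eef_pos: [575.3, -295.9, 107.3]
ee_rot: [-0.001, 0.994, 0.112, 0.0]
force: [0.1, -0.5, 0.6]
grip_width: 0.003
grip_force: 0.0
time_s: 34.5
eef_pos: [574.9, -295.8, 103.3]
ee_rot: [-0.001, 0.994, 0.112, -0.0]
force: [0.1, -0.5, 0.0]
grip_width: -0.002
grip_force: 0.0
```

```bash
python3 -m jog '[{"delta_pos":[0,0,-0.6],"angular":[0,0,0],"fingers":0},{"delta_pos":[0,0,-1.2],"angular":[0,0,0],"fingers":0},{"delta_pos":[0,0,-1.2],"angular":[0,0,0],"fingers":0}]'
```

```text
time_s: 34.88
eef_pos: [575.0, -295.8, 102.3]
ee_rot: [-0.001, 0.994, 0.111, 0.0]
force: [0.0, 0.2, 0.2]
grip_width: -0.001
grip_force: 0.2
```

```bash
python3 -m jog '[{"delta_pos":[0,0,-0.6],"angular":[0,0,0],"fingers":0},{"delta_pos":[0,0,-0.9],"angular":[0,0,0],"fingers":0},{"delta_pos":[0,0,-0.9],"angular":[0,0,0],"fingers":0}]'
```

```text
time_s: 35.25
eef_pos: [575.1, -295.8, 102.1]
ee_rot: [-0.001, 0.994, 0.112, 0.0]
force: [-1.2, 1.4, 6.8]
grip_width: 0.002
grip_force: 3.1
```

The bar top touches at 102.1, against 102 when seated, and does not give under 7 N: fully home. I'll retreat and hand in.

```bash
python3 -m jog '[{"delta_pos":[0,0,20],"angular":[0,0,0],"fingers":0},{"delta_pos":[0,0,70],"angular":[0,0,0],"fingers":0},{"delta_pos":[0,0,130],"angular":[0,0,0],"fingers":0},{"delta_pos":[-40,-30,180],"angular":[0,0,0],"fingers":0},{"delta_pos":[-90,-60,200],"angular":[0,0,0],"fingers":0},{"delta_pos":[-90,-60,200],"angular":[0,0,0],"fingers":0},{"delta_pos":[-90,-60,200],"angular":[0,0,0],"fingers":0}]'
python3 -c "
from rig import ctrl
print(ctrl.sense()['force']); print(ctrl.finish_job())"
```

```text
time_s: 36.12
eef_pos: [484.9, -355.7, 301.0]
ee_rot: [-0.001, 0.994, 0.111, -0.0]
force: [0.8, 1.4, -0.8]
grip_width: -0.002
grip_force: 0.0
[ 0.75417743  1.3521311  -0.8449135 ]
the job is handed in; nothing more can be done
None
```

The job is handed in: the solid stage top (from slot 2, about 7 N) was set on the rest and released, then retaken by its bar and lowered onto the base, where its bar top touches within 0.1 mm of the seated height; I did not separately check each foot or re-check the bystanders at the end, and the hollow one is back standing in slot 1.

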